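# Gauge a doming punch in a limit snap gauge

## Robot

A 6-joint arm with a two-finger parallel gripper is mounted at the origin on the work surface. World frame = base frame: x ahead of the robot, y to its left, z up, the work surface at z = 0. Lengths are in m, angles in rad, forces in N, time in s.
With the tool pointing down it reaches from about 0.35 to 0.725 m from the base axis. Payload 4.3 kg.
Tool frame: the origin (TCP) lies at the very end of the fingers, on their centre line; the grasp point (between the pads) lies 19 mm behind it; x points along the fingers, y is the direction in which the jaws open and shut, and the axes are right-handed (so a half turn about x gives the same grasp; the last joint's range is limited). The gripper opens to 85 mm and grips with 20 to 120 N. Pads are 22 mm wide; open, the fingers measure 114 mm over their backs; the gripper's body (76 mm by 85 mm) begins 54 mm behind the grasp point. The pads swing forward as they close: fully open they stand 13 mm farther back than shut.
Start: joints at [-1.363, 0.377, 0.081, 1.274, 0, 1.46], TCP at [0.18, -0.546, 0.231] pointing down, gripper open.
Joint ranges: [-2.72, 2.72], [-0.84, 1.66], [-1.02, 1.22], [-1.77, 2.12], [-1.37, 1.28], [-3.14, 3.14]. Speed limits (rad/s): [2.57, 2.57, 3.14, 3.14, 3.14, 3.14].

## Interface

Orientations are given as a rotation vector (axis times angle).
In Python, from plant import status, viewer, order gives the robot as it stands.
- The arm moves only by the tool apply_moves, never from a script. Its argument "plan" is a list that holds one entry, the list of rows, each a list of 5 numbers: the shift along the tool's x, y, z each as a share of 0.25 m, from -1 to 1, then the turn about the tool's x as a share of 45 degrees, from -1 to 1, then the opening in per cent of the stroke, from 0 (shut) to 100 (fully open). A call has 1 to 20 rows; each row is the pose to reach, as a shift and turn from the pose commanded when the call began, along the tool's axes at that moment; what a row does not reach only later rows make up. A row lasts 1/12 s, in which the tool goes at most 41.7 mm and 7.16 degrees, less where a joint would pass 70% of its speed; a pose out of reach is approached as far as the arm can. A call with a number of a shift or a turn outside -1 to 1 is refused whole. A call with a gripper value outside its range is refused whole. The fingers move at their own pace and stop on an object; "grip_force" is the grip in N (left out, the last holds). Time passes only in rows, so rows that repeat a pose let the fingers close. It gives the time, the measured TCP pose, the force and the opening at its end, in the units of the state.
- status.get_obs(): the state, without advancing time (a new reading comes with each control period).
- viewer.camera(name): name is "side" or "top"; returns the picture (384x512x3 uint8, blue, green, red); there is no depth.
- viewer.camera_params(name): a dict with "camera_matrix" (3x3 intrinsics, pixels), "dist_coeffs" ([k1, k2, p1, p2, k3] as OpenCV has them; the pictures are not rectified), "R" (3x3) and "t" (3): a world point X has camera coordinates R X + t. Camera axes: x right, y down, z forward; pixel columns grow to the right and rows downward; lengths in m; the calibration is good to about 2 mm. A picture is of the moment at which its call begins. camera_params takes no time and is no camera call.
- order.close_job(): hands the job in, once; it reports no verdict.
The state is a dict: "time_s": time; "joints": joint angles; "joint_vel": joint speeds; "joint_torque": joint torques, N m; "tcp_pos": TCP position; "tool_rot": TCP orientation; "wrist_force": force on the tool from outside, world axes, zero at the start; "ft_torque": the same for the moment, N m; "width": opening from 0.0 (shut) to 1.0 (fully open).
Only numpy, scipy, OpenCV 4.12 (cv2) and the standard library are available. Lean on these libraries where they do the work, as an engineer would, in place of code of your own. Each camera call takes 0.05 s, during which the arm holds its last target. There are 200 camera calls.

## Task

Check the shank of the newly turned boxwood punch: take the plain round-topped punch out of its stand, bring it upright into the mouth of the snap gauge, lay it against the long anvil and slide it along, touching the anvil lightly (2 or 3 N), through the go gap and on until the no-go button stops it; press there for a moment with about 6 N, no more, for the wood dents. Then put it back upright in the free bore of the stand, right down, and let go; leave the other punches, the bowl and the hammer alone.

Things in the scene. Friction and masses are not known exactly. Their poses are not given: they have to be found in the camera images.
- punch: The boxwood doming punch to be gauged: a plain straight round bar 24.0 mm in diameter and 122 mm long, about 55 g, hemispherical top, no head; two thin dark rings 70 and 75 mm above the foot. Origin at the centre of its flat foot (3 mm chamfer), z up along the bar. It starts upright in one of the stand's three bores, its foot 10 mm above the bench.
- punch_waist (a point): Point on the punch's axis, 50 mm above its foot.
- stand: Dark wooden punch stand, fixed block 74 mm (its x) by 190 mm (its y) by 50 mm high, origin under its centre. Three blind bores in a row along its y, at -60, 0 and +60 mm, each 27 mm in diameter and 40 mm deep (floor 10 mm above the bench), 2 mm chamfer. All are taken at the start; the one the punch came from is then the only free one.
- stand_hole0 (a point): Centre of the mouth of the bore at stand y = -60 mm, 50 mm above the bench.
- stand_hole1 (a point): Centre of the mouth of the middle bore.
- stand_hole2 (a point): Centre of the mouth of the bore at stand y = +60 mm.
- gauge: Fixed limit snap gauge: green C frame lying level (heights 70 to 82 mm, screws to 86) on a grey stand with base 150 x 96 mm, top 16 mm above the bench; post and clamp at x +46 to +73 mm, up to 100 mm high. Origin on the bench under the gap; x points into the gap from the open mouth at -x, y to the left. Frame spans x -45 to +68, y -42 to +56 mm. An upright bar can hang down through the gap.
- anvil: The long flat steel anvil on the right (-y) side of the gap, serving both gaps (origin and axes as the gauge's): its face lies at gauge y = -12.75 mm from x = -45 to +21 mm, heights 69 to 83 mm, with a rounded nose of 3 mm at the mouth end (down to x = -48 mm). A 24 mm bar lying on it has its axis at gauge y = -0.75 mm. It pushes the bar towards +y; sliding friction adds 1 or 2 N of drag.
- nogo_button: No-go button on the left, behind the go button (origin and axes as the gauge's): from gauge x = +8 to +22 mm, front corner rounded to 2 mm. Its set screw leaves a gap of 17 to 21.5 mm to the anvil, different each time, so a 24 mm bar on the anvil stops with its axis anywhere from gauge x = -3 to +3 mm: feel for it. Wedged there, the faces press up to twice the push; at 22 N in all the wood dents.
- go_gap (a point): Centre of the 25.5 mm go gap: gauge x = -18 mm, y = 0, height 76 mm; axes as the gauge's. On the left, the go button: face at y = +12.75 mm from x = -23 to -10 mm, with a rounded 3 mm lead-in from x = -26 mm. The punch passes with 1.5 mm of play in all.
- nogo_gap (a point): About the centre of the no-go gap, too narrow for a good punch: gauge x = +15 mm, y = -3 mm, height 76 mm; axes as the gauge's.
- ball_punch: Another boxwood punch standing in the stand, 108 mm long with a 36 mm ball head, shank 22 mm; origin at the foot. Bystander.
- mushroom_punch: Another boxwood punch standing in the stand, 90 mm long with a 32 mm mushroom head, shank 23 mm; origin at the foot. Bystander.
- bowl: Small copper bowl, 110 mm across and 45 mm high, origin under its centre. Bystander.
- hammer: Goldsmith's hammer lying on the bench. Bystander.

How it is judged:
By the outcome, as a careful person would: the job done as asked, in the order asked, and still so for the second after the job is handed in, with the robot touching nothing.
It also fails if it takes over 72 s, if anything falls off the work surface, if the arm or the gripper's body presses on something with over 40 N, if the wrist force passes 120 N, or if a joint passes its speed limit or range.

## Working session

There is one attempt and no reset: what is moved stays moved. The work goes in short steps, Python scripts to look and compute and a tool call to move; the robot and the scene stay as the last step left them, time stands still between calls to the robot, and variables do not carry over. Pictures are saved under pics/ and viewed, on a budget of 10 in all, crops included, one or two more only if the job needs it, and the job is handed in when it is done.

Besides the shell and the picture viewer there is one more tool, called after "Call:" as a command line: name --argument value ..., lists and objects as JSON in quotes. apply_moves: Moves the arm, as the interface text tells. Its arguments: {"type":"object","properties":{"plan":{"type":"array"},"grip_force":{"type":"number"}},"required":["plan"]}

```bash
mkdir -p pics; ls
python3 - <<'E'
from plant import status, viewer
import cv2,numpy as np
print(status.get_obs())
for n in("top","side"):
    im=viewer.camera(n); cv2.imwrite(f"pics/{n}0.png",im)
    p=viewer.camera_params(n); print(n,p)
E
```

```text
pics
{'time_s': 0.0, 'joints': array([-1.36334632e+00,  3.78088470e-01,  7.96231262e-02,  1.27439904e+00,
        2.50973511e-05,  1.46051063e+00]), 'joint_vel': array([-0.00024487, -0.00063764,  0.00025561,  0.00229292, -0.00084077,
       -0.0010069 ]), 'joint_torque': array([-7.65279601e-04, -4.63597977e+01,  2.69880384e+01,  2.07842962e-02,
       -1.26866044e-05, -6.84570097e-06]), 'tcp_pos': array([ 0.17952422, -0.54556433,  0.2303453 ]), 'tool_rot': array([ 2.05058153,  0.33069888, -2.05073804]), 'wrist_force': array([-0.48070419, -0.47045589,  0.09556395]), 'ft_torque': array([ 0.01731147,  0.0021878 , -0.02309926]), 'width': 1.000774652702731}
top {'camera_matrix': array([[426.93842876,   0.        , 261.87160958],
       [  0.        , 426.93842876, 191.06054531],
       [  0.        ,   0.        ,   1.        ]]), 'dist_coeffs': array([0.04195179, 0.        , 0.        , 0.        , 0.        ]), 'R': array([[-0.02991075, -0.99952048,  0.00800937],
       [-0.99844136,  0.02949881, -0.04737787],
       [ 0.04711889, -0.009414  , -0.99884493]]), 't': array([-0.02590051,  0.63520493,  0.87228258])}
side {'camera_matrix': array([[381.69897205,   0.        , 259.54868893],
       [  0.        , 381.69897205, 189.86378802],
       [  0.        ,   0.        ,   1.        ]]), 'dist_coeffs': array([0.00552185, 0.        , 0.        , 0.        , 0.        ]), 'R': array([[ 0.99584583, -0.09056511, -0.00943585],
       [-0.06673915, -0.65548113, -0.75225685],
       [ 0.0619432 ,  0.7497616 , -0.65880239]]), 't': array([-0.60971295,  0.0831283 ,  0.76208967])}
```

View pics/top0.png

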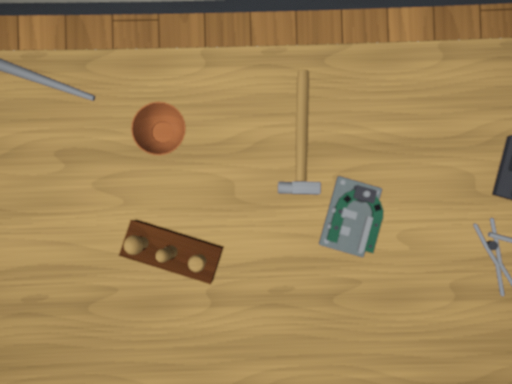

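View pics/side0.png

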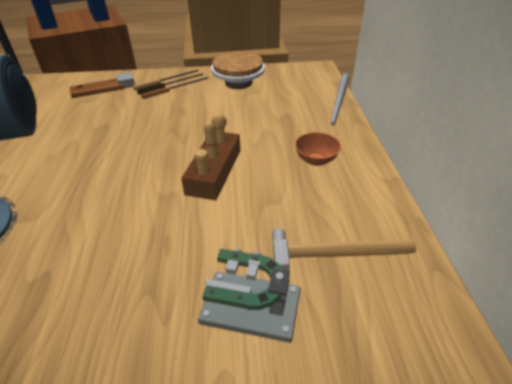

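The top view shows the stand at (171,250) with its three punches at (133,245), (163,256) and (196,264), the gauge at (352,216), the hammer at (300,187) and the bowl at (159,128). The side view shows the same layout. I'll zoom in on the stand and gauge next.

Run:
```python
import cv2,numpy as np
t=cv2.imread("pics/top0.png"); s=cv2.imread("pics/side0.png")
z=lambda im,x,y,w,h:cv2.resize(im[y:y+h,x:x+w],(400,300),interpolation=cv2.INTER_CUBIC)
a=np.vstack([np.hstack([z(t,110,205,120,90),z(t,295,170,120,90)]),np.hstack([z(s,160,110,120,90),z(s,190,225,120,90)*1])])
cv2.imwrite("pics/crop0.png",a)
```

```text
(no output)
```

View pics/crop0.png

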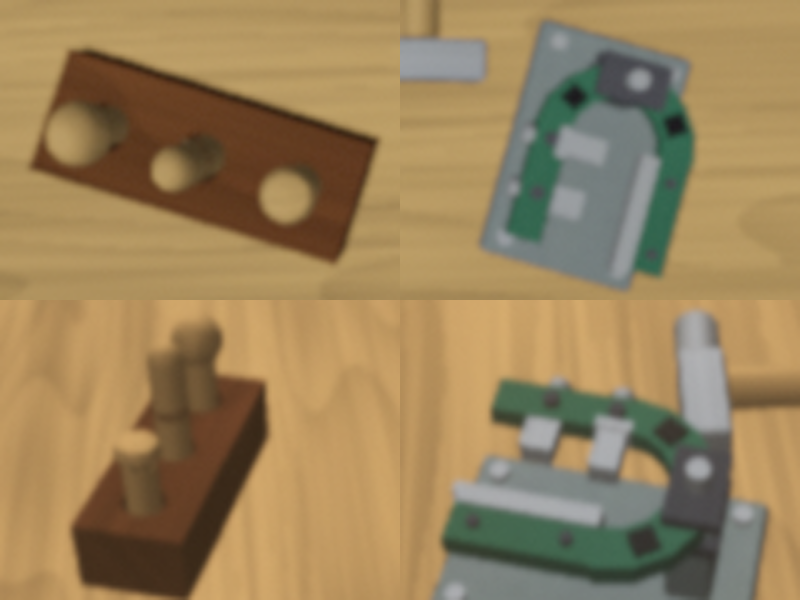

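The crop shows the plain, taller ringed punch in the middle bore, with its dome at crop (176,168). The ball punch is on the left and the mushroom punch on the right. The anvil strip runs from (652,155) to (620,278) and the buttons are at (568,203) and (582,145). Next I cast these onto planes at their known heights.

```bash
cat > h.py <<'E'
import cv2,numpy as np
from plant import viewer
def cast(n,uv,z):
    p=viewer.camera_params(n); R,t=p["R"],p["t"]
    q=cv2.undistortPoints(np.array([[uv]],float),p["camera_matrix"],p["dist_coeffs"])[0,0]
    d=R.T@np.array([q[0],q[1],1]); c=-R.T@t
    return (c+d*(z-c[2])/d[2])
def proj(n,X):
    p=viewer.camera_params(n)
    return cv2.projectPoints(np.atleast_2d(np.array(X,float)),cv2.Rodrigues(p["R"])[0],p["t"],p["camera_matrix"],p["dist_coeffs"])[0][:,0]
def fit(L,W):  # local xy -> world xy rigid
    L=np.array(L,float);W=np.array(W,float)
    l,w=L.mean(0),W.mean(0);H=(L-l).T@(W-w)
    a=np.arctan2(H[0,1]-H[1,0],H[0,0]+H[1,1]);R=np.array([[np.cos(a),-np.sin(a)],[np.sin(a),np.cos(a)]])
    o=w-R@l; return o,a,R,(W-(L@R.T+o))
E
python3 - <<'E'
from h import *
cr=lambda u,v,x,y,ox,oy:((u-ox+.5)*.3-.5+x,(v-oy+.5)*.3-.5+y)
T=lambda u,v:cr(u,v,295,170,400,0); S=lambda u,v:cr(u,v,190,225,400,300); TS=lambda u,v:cr(u,v,110,205,0,0)
SS=lambda u,v:cr(u,v,160,110,0,300)
np.set_printoptions(precision=4,suppress=True)
tp=[((642,153),.083,21,-12.75),((611,275),.083,-47,-12.75),((660,276),.082,-45,-42),((505,232),.082,-45,56),((585,190),.082,-10,12.75),((577,220),.082,-23,12.75)]
sp=[((457,483),.083,-47,-12.75),((604,506),.083,21,-12.75),((445,541),.082,-45,-42),((500,380),.082,-45,56),((524,417),.082,-25,12.75),((558,424),.082,-10,12.75)]
for n,P,f in(("top",tp,T),("side",sp,S)):
    W=[cast(n,f(*p[0]),p[1])[:2] for p in P]; o,a,R,r=fit([(p[2]/1e3,p[3]/1e3) for p in P],W)
    print(n,"gauge",o,np.degrees(a)); print(r*1e3)
print("punch top cam z.12",cast("top",TS(176,168),.12))
print("punch side z.12 ",cast("side",SS(167,361),.12))
print("ball",cast("top",TS(80,134),.10),"mush",cast("top",TS(287,195),.09))
for uv in((31,168),(337,262),(377,140),(75,50)): print("stand",cast("top",TS(*uv),.05))
for uv in((72,527),(186,541),(266,381),(180,372)): print("standS",cast("side",SS(*uv),.05))
E
```

```text
top gauge [ 0.5612 -0.2262] -17.114669016214783
[[ 0.6077  0.3789]
 [-3.3913  1.0573]
 [ 1.8591  1.4656]
 [ 0.5471 -4.6919]
 [ 2.4754  0.1651]
 [-2.0979  1.6249]]
side gauge [ 0.5635 -0.2206] -13.493699548170765
[[ -1.4354  -3.0531]
 [ -2.863   -5.7   ]
 [ -1.4213  -3.0139]
 [  0.4282 -10.7075]
 [  2.0614  12.3315]
 [  3.23    10.143 ]]
punch top cam z.12 [0.5186 0.1396 0.12  ]
punch side z.12  [0.5187 0.139  0.12  ]
ball [0.5373 0.1969 0.1   ] mush [0.4986 0.0844 0.09  ]
stand [0.5149 0.2403 0.05  ]
stand [0.4538 0.0617 0.05  ]
stand [0.5246 0.0363 0.05  ]
stand [0.5835 0.2137 0.05  ]
standS [0.4528 0.0622 0.05  ]
standS [0.5245 0.0411 0.05  ]
standS [0.5834 0.2175 0.05  ]
standS [0.5209 0.2362 0.05  ]
```

```bash
cat >> h.py <<'E'
from plant import status
def plan(x,y,z,yaw=None):
    """shift shares along tool axes to world target; yaw = desired direction of tool y (deg)"""
    s=status.get_obs(); R=cv2.Rodrigues(np.array(s["tool_rot"]))[0]
    d=R.T@(np.array([x,y,z])-s["tcp_pos"])
    out=d/.25
    if yaw is not None:
        cur=np.degrees(np.arctan2(R[1,1],R[0,1])); e=(yaw-cur+90)%180-90
        # turn about tool x (down) by +e' reduces world yaw
        out=np.append(out,e*np.sign(R[2,0])/45)
    print("time",s["time_s"],"tcp",s["tcp_pos"].round(4),"yaw_y",np.degrees(np.arctan2(R[1,1],R[0,1])).round(2),"axis",R[:,0].round(4),"d_mm",(d*1e3).round(2)); print("shares",out.round(4)," F",s["wrist_force"].round(2),"w",round(s["width"],3))
E
python3 - <<'E'
from h import *
plan(.5187,.1395,.231,-18.9)
s=status.get_obs();print(cv2.Rodrigues(np.array(s["tool_rot"]))[0].round(4))
E
```

```text
time 0.1 tcp [ 0.1795 -0.5456  0.2304] yaw_y -71.79 axis [-4.0e-04  1.8e-03 -1.0e+00] d_mm [   0.55 -544.82 -536.26]
shares [ 0.0022 -2.1793 -2.145  -1.1753]  F [-0.07  0.86 -0.31] w 1.0
[[-4.000e-04  3.125e-01 -9.499e-01]
 [ 1.800e-03 -9.499e-01 -3.125e-01]
 [-1.000e+00 -1.900e-03 -2.000e-04]]
```

Call:
apply_moves --plan '[[[0, -1, -0.98, 0, 100], [0, -1, -0.98, 0, 100], [0, -1, -0.98, 0, 100], [0, -1, -0.98, 0, 100], [0, -1, -0.98, 0, 100], [0, -1, -0.98, 0, 100], [0, -1, -0.98, 0, 100], [0, -1, -0.98, 0, 100], [0, -1, -0.98, 0, 100]]]'

```text
time_s: 0.85
tcp_pos: [0.3348, -0.2277, 0.231]
tool_rot: [2.049, 0.335, -2.048]
wrist_force: [-1.0, 0.3, -0.5]
width: 1.002
```

Call:
apply_moves --plan '[[[0, -1, -0.98, -1, 100], [0, -1, -0.98, -1, 100], [0, -1, -0.98, -1, 100], [0, -1, -0.98, -1, 100], [0, -1, -0.98, -1, 100], [0, -1, -0.98, -1, 100], [0, -1, -0.98, -1, 100], [0, -1, -0.98, -1, 100], [0, -1, -0.98, -1, 100], [0, -1, -0.98, -1, 100]]]'

```text
time_s: 1.68
tcp_pos: [0.4899, 0.0852, 0.2306]
tool_rot: [1.542, 0.955, -1.541]
wrist_force: [0.2, 0.2, -0.1]
width: 0.998
```

```bash
python3 -c "
from h import *
plan(.5187,.1395,.200,-18.9)"
```

```text
time 1.6833 tcp [0.4899 0.0852 0.2306] yaw_y -26.49 axis [-2.e-04  1.e-03 -1.e+00] d_mm [ 30.64   1.54 -61.42]
shares [ 0.1225  0.0062 -0.2457 -0.1686]  F [ 0.21  0.17 -0.14] w 0.998
```

Call:
apply_moves --plan '[[[0.12, 0.006, -0.246, -0.168, 100], [0.12, 0.006, -0.246, -0.168, 100], [0.12, 0.006, -0.246, -0.168, 100], [0.12, 0.006, -0.246, -0.168, 100], [0.12, 0.006, -0.246, -0.168, 100]]]'

```text
time_s: 2.1
tcp_pos: [0.5173, 0.135, 0.2012]
tool_rot: [1.451, 1.031, -1.454]
wrist_force: [-0.5, -0.5, -0.6]
width: 0.999
```

Run:
```python
from h import *
plan(.5187,.1395,.082,-18.9)
t=viewer.camera("top"); s=viewer.camera("side"); cv2.imwrite("pics/t1.png",t);cv2.imwrite("pics/s1.png",s)
g=cv2.imread("pics/top0.png")[170:266,310:400]
z=lambda im,x,y,w,h,f=300:cv2.resize(im[y:y+h,x:x+w],(400,f),interpolation=cv2.INTER_CUBIC)
g=cv2.resize(cv2.imread("pics/top0.png")[172:262,312:390],(520,600),interpolation=cv2.INTER_CUBIC)
cv2.imwrite("pics/g1.png",g)
cv2.imwrite("pics/c1.png",np.hstack([z(s,150,60,160,150,375)]))
```

```text
time 2.1 tcp [0.5173 0.135  0.2012] yaw_y -19.29 axis [-0.0012 -0.001  -1.    ] d_mm [ 1.192e+02 -3.000e-02 -4.910e+00]
shares [ 4.768e-01 -1.000e-04 -1.960e-02 -8.600e-03]  F [-0.52 -0.51 -0.62] w 0.999
```

View pics/g1.png

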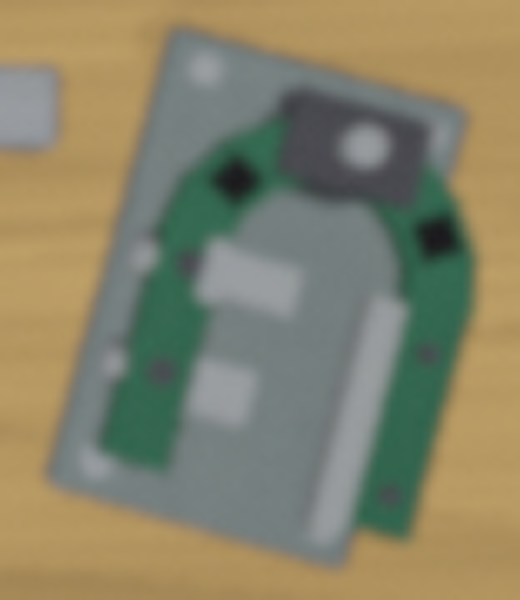

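View pics/c1.png

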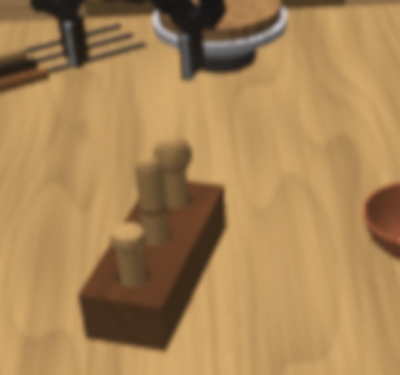

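The gauge close-up shows the anvil top from (372,293) to (307,538), the go face from (258,367) to (244,427) and the no-go face from (302,263) to (292,318). In the side crop the open fingers hang above the stand, still short of their settled pose. I'll refit the gauge now.

Run:
```python
from h import *
np.set_printoptions(precision=2,suppress=True)
T=lambda u,v:((u+.5)*.15-.5+312,(v+.5)*.15-.5+172)
c=lambda u,v,z:cast("top",T(u,v),z)[:2]
L=[(21,-12.75),(-47.5,-12.75),(-45,-42),(-45,56),(-10,12.75),(-26,12.75)]
W=[c(372,293,.083),c(307,538,.083),c(408,541,.082),c(100,449,.082),c(258,367,.083),c(244,427,.083)]
o,a,R,r=fit(np.array(L)/1e3,W); print(o.round(4),np.degrees(a)); print((r@R)*1e3)
for k in(a,np.radians(-15.5),np.radians(-18)): 
  pass
# all in fitted frame
f=lambda p,z:(R.T@(c(*p,z)-o))*1e3
for n,p,z in[("anvR far",(410,303),.083),("anvR near",(338,545),.083),("nogo b",(302,263),.083),("nogo f",(292,318),.083),("arm in",(168,470),.082),("base TL",(178,28),.016),("TR",(465,105),.016),("BL",(48,483),.016),("BR",(345,568),.016)]: print(n,f(p,z))
print("base angle",[np.degrees(np.arctan2(*(c(*p,.016)-c(*q,.016))[::-1])) for p,q in(((178,28),(48,483)),((465,105),(345,568)))])
plan(.5187,.1395,.082,-18.9)
```

```text
[ 0.56 -0.23] -17.75848895567104
[[ 0.08  1.05]
 [-3.94  0.46]
 [ 0.73  1.58]
 [ 1.51 -4.94]
 [ 1.62  1.28]
 [-0.    0.58]]
anvR far [ 21.34 -22.9 ]
anvR near [-50.9 -21.3]
nogo b [23.82  9.83]
nogo f [7.83 8.4 ]
arm in [-43.86  30.75]
base TL [88.04 51.62]
TR [ 89.53 -40.53]
BL [-59.21  52.46]
BR [-58.9  -42.58]
base angle [np.float64(-18.083868652957403), np.float64(-16.968066996826813)]
time 2.2 tcp [0.52 0.13 0.2 ] yaw_y -19.33 axis [ 0. -0. -1.] d_mm [119.9   -0.69  -4.78]
shares [ 0.48 -0.   -0.02 -0.01]  F [ 0.12  0.15 -0.59] w 1.001
```

Call:
apply_moves --plan '[[[0.2, 0, 0, 0, 100], [0.36, 0, 0, 0, 100], [0.476, 0, 0, 0, 100], [0.476, 0, 0, 0, 100], [0.476, 0, 0, 0, 100], [0.476, 0, 0, 0, 100]]]'

```text
time_s: 2.7
tcp_pos: [0.5194, 0.1357, 0.0846]
tool_rot: [1.454, 1.029, -1.45]
wrist_force: [0.6, 0.5, 1.0]
width: 1.0
```

```bash
python3 -c "
from h import *
np.set_printoptions(precision=4,suppress=True)
plan(.5187,.1395,.082,-18.9)"
```

```text
time 2.7 tcp [0.5194 0.1357 0.0846] yaw_y -19.28 axis [ 0.0028  0.0002 -1.    ] d_mm [ 2.56 -1.89 -3.4 ]
shares [ 0.0102 -0.0075 -0.0136 -0.0085]  F [0.56 0.53 0.97] w 1.0
```

Call:
apply_moves --plan '[[[0.01, -0.007, -0.0136, -0.0085, 100], [0.01, -0.007, -0.0136, -0.0085, 100], [0.01, -0.007, -0.0136, -0.0085, 100], [0.01, -0.007, -0.0136, -0.0085, 40], [0.01, -0.007, -0.0136, -0.0085, 40], [0.01, -0.007, -0.0136, -0.0085, 40], [0.01, -0.007, -0.0136, -0.0085, 40], [0.01, -0.007, -0.0136, -0.0085, 40], [0.01, -0.007, -0.0136, -0.0085, 40]]]' --grip_force 40

```text
time_s: 3.45
tcp_pos: [0.5174, 0.1398, 0.0797]
tool_rot: [1.447, 1.035, -1.448]
wrist_force: [0.9, -0.0, 0.2]
width: 0.398
```

Run:
```python
from h import *
np.set_printoptions(precision=4,suppress=True)
plan(.5187,.1395,.082,-18.9)
s=viewer.camera("side");t=viewer.camera("top"); z=lambda im,x,y,w,h:cv2.resize(im[y:y+h,x:x+w],(400,300),interpolation=cv2.INTER_CUBIC)
cv2.imwrite("pics/c2.png",np.hstack([z(s,160,90,120,90),z(t,110,205,120,90)]))
```

```text
time 3.45 tcp [0.5174 0.1398 0.0797] yaw_y -18.85 axis [-0.0002 -0.0001 -1.    ] d_mm [-2.32  1.36 -0.13]
shares [-0.0093  0.0054 -0.0005  0.0011]  F [ 0.92 -0.04  0.24] w 0.398
```

View pics/c2.png

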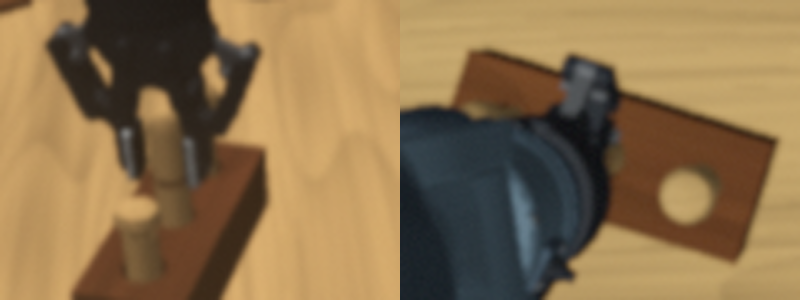

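The fingers straddle the middle punch cleanly, with the neighbours clear. Now I close on it.

Call:
apply_moves --plan '[[[0, 0.002, 0, 0, 0], [0, 0.002, 0, 0, 0], [0, 0.002, 0, 0, 0], [0, 0.002, 0, 0, 0], [0, 0.002, 0, 0, 0], [0, 0.002, 0, 0, 0], [0, 0.002, 0, 0, 0]]]' --grip_force 40

```text
time_s: 4.13
tcp_pos: [0.518, 0.1396, 0.0798]
tool_rot: [1.447, 1.035, -1.447]
wrist_force: [0.1, 0.2, 1.6]
width: 0.27
```

Call:
apply_moves --plan '[[[-0.04, 0, 0, 0, 0], [-0.08, 0, 0, 0, 0], [-0.13, 0, 0, 0, 0], [-0.18, 0, 0, 0, 0], [-0.25, 0, 0, 0, 0], [-0.32, 0, 0, 0, 0], [-0.4, 0, 0, 0, 0], [-0.46, 0, 0, 0, 0], [-0.46, 0, 0, 0, 0], [-0.46, 0, 0, 0, 0]]]'

```text
time_s: 4.97
tcp_pos: [0.5187, 0.1398, 0.1961]
tool_rot: [1.449, 1.034, -1.445]
wrist_force: [-0.1, -0.3, -1.4]
width: 0.269
```

Run:
```python
from h import *
np.set_printoptions(precision=4,suppress=True)
plan(.5187,.1395,.082,-18.9)
```

```text
time 4.9667 tcp [0.5187 0.1398 0.1961] yaw_y -18.85 axis [ 0.0027  0.0004 -1.    ] d_mm [114.14  -0.15   0.46]
shares [ 0.4566 -0.0006  0.0018  0.0011]  F [-0.13 -0.31 -1.43] w 0.269
```

```bash
cat >> h.py <<'E'
GA=np.radians(-17.5); GR=np.array([[np.cos(GA),-np.sin(GA)],[np.sin(GA),np.cos(GA)]])
def gfit():
    T=lambda u,v:((u+.5)*.15-.5+312,(v+.5)*.15-.5+172)
    c=lambda p:GR.T@cast("top",T(*p[:2]),p[2])[:2]*1e3
    ys=[c((372,293,.083))[1]+12.75,c((307,538,.083))[1]+12.75,c((258,367,.083))[1]-12.75,c((244,427,.083))[1]-12.75,c((408,541,.082))[1]+42]
    xs=[c((372,293,.083))[0]-21,c((258,367,.083))[0]+10,c((244,427,.083))[0]+26,c((302,263,.083))[0]-22,c((292,318,.083))[0]-8,c((408,541,.082))[0]+45,c((168,470,.082))[0]+45]
    return np.array(xs),np.array(ys)
GO=None
def g2w(x,y):
    return GR@(np.array(GO)+np.array([x,y])/1e3)
def w2g(p): return (GR.T@np.array(p[:2])-np.array(GO))*1e3
E
python3 - <<'E'
import h; from h import *
np.set_printoptions(precision=4,suppress=True)
xs,ys=gfit(); print(xs,ys); h.GO=(np.median(xs)/1e3,np.median(ys)/1e3); print(h.GO, g2w(0,0))
plan(*g2w(-78,5),.196,-17.5)
E
```

```text
[603.9172 605.5679 603.9454 605.7489 603.7531 604.4332 605.1708] [-46.5517 -46.8149 -46.1873 -46.8074 -45.7274]
(np.float64(0.6044332299163033), np.float64(-0.04655165217627826)) [ 0.5625 -0.2262]
time 4.9667 tcp [0.5187 0.1398 0.1961] yaw_y -18.85 axis [ 0.0027  0.0004 -1.    ] d_mm [ -0.07  81.57 329.06]
shares [-0.0003  0.3263  1.3162 -0.03  ]  F [-0.13 -0.31 -1.43] w 0.269
```

Call:
apply_moves --plan '[[[0, 0.03, 0.1, -0.03, 0], [0, 0.08, 0.24, -0.03, 0], [0, 0.13, 0.39, -0.03, 0], [0, 0.18, 0.54, -0.03, 0], [0, 0.23, 0.69, -0.03, 0], [0, 0.28, 0.84, -0.03, 0], [0, 0.31, 0.95, -0.03, 0], [0, 0.326, 1, -0.03, 0], [0, 0.326, 1, -0.03, 0], [0, 0.326, 1, -0.03, 0], [0, 0.326, 1, -0.03, 0]]]'

```text
time_s: 5.88
tcp_pos: [0.5138, -0.1219, 0.1942]
tool_rot: [1.43, 1.051, -1.43]
wrist_force: [-0.1, -0.2, -0.8]
width: 0.269
```

```bash
sed -i 's/^GO=None/GO=(.6044,-.04655)/' h.py
python3 - <<'E'
from h import *
np.set_printoptions(precision=4,suppress=True)
plan(*g2w(-78,5),.196,-17.5)
E
```

```text
time 5.8833 tcp [ 0.5138 -0.1219  0.1942] yaw_y -17.44 axis [-0.0013  0.0012 -1.    ] d_mm [-1.9  -0.36 79.8 ]
shares [-0.0076 -0.0015  0.3192  0.0014]  F [-0.07 -0.16 -0.79] w 0.269
```

Call:
apply_moves --plan '[[[-0.007, 0, 0.1, 0, 0], [-0.007, 0, 0.22, 0, 0], [-0.007, 0, 0.3, 0, 0], [-0.007, 0, 0.319, 0, 0], [-0.007, 0, 0.319, 0, 0], [-0.007, 0, 0.319, 0, 0], [-0.007, 0, 0.319, 0, 0], [0.06, 0, 0.319, 0, 0], [0.15, 0, 0.319, 0, 0], [0.25, 0, 0.319, 0, 0], [0.33, 0, 0.319, 0, 0], [0.39, 0, 0.319, 0, 0], [0.39, 0, 0.319, 0, 0], [0.39, 0, 0.319, 0, 0], [0.39, 0, 0.319, 0, 0]]]'

```text
time_s: 7.13
tcp_pos: [0.4912, -0.1989, 0.0983]
tool_rot: [1.43, 1.048, -1.429]
wrist_force: [0.9, -0.4, 0.3]
width: 0.271
```

Run:
```python
from h import *
np.set_printoptions(precision=4,suppress=True)
plan(*g2w(-60,2),.096,-17.5); print(w2g(status.get_obs()["tcp_pos"]))
s=viewer.camera("side");t=viewer.camera("top"); z=lambda im,x,y,w,h:cv2.resize(im[y:y+h,x:x+w],(w*4,h*4),interpolation=cv2.INTER_CUBIC)
cv2.imwrite("pics/s3.png",s);cv2.imwrite("pics/t3.png",t)
cv2.imwrite("pics/c3.png",np.hstack([z(s,160,200,100,140),z(t,290,160,100,140)]))
```

```text
time 7.1333 tcp [ 0.4912 -0.1989  0.0983] yaw_y -17.44 axis [ 0.0012 -0.0006 -1.    ] d_mm [ 2.33 16.15  2.52]
shares [0.0093 0.0646 0.0101 0.0014]  F [ 0.88 -0.44  0.26] w 0.271
[-76.1513   4.5027]
```

View pics/c3.png

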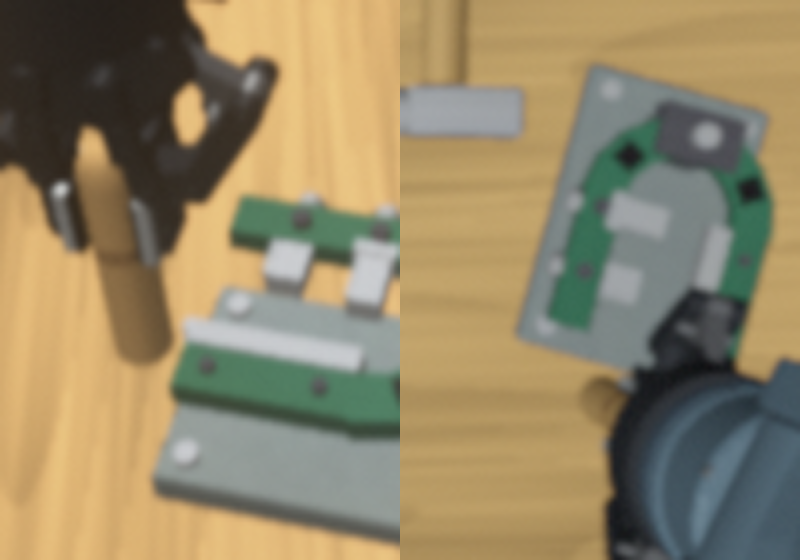

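Run:
```python
from h import *
np.set_printoptions(precision=4,suppress=True)
x,y,_=status.get_obs()["tcp_pos"]
P=proj("side",[[x,y,.0285],[x,y,.0985],[x,y,.1035],[x,y,.1285]]); print("side crop px of axis pts", (P-[160,200])*4)
P=proj("top",[[x,y,.0285],[x,y,.1]]); print("top crop", (P-[290,160])*4+[400,0])
# bar edges in side by rows
s=cv2.imread("pics/s3.png"); hsv=cv2.cvtColor(s,cv2.COLOR_BGR2HSV)
for r in (268,272,276,280,284): print(r,s[r,180:208].astype(int).sum(1).tolist())
```

```text
side crop px of axis pts [[147.622  350.3304]
 [125.9242 242.3099]
 [124.2408 233.9328]
 [115.5243 190.5679]]
top crop [[600.9806 394.4975]
 [630.4264 411.5465]]
268 [512, 513, 525, 509, 439, 357, 318, 315, 312, 310, 302, 293, 284, 272, 263, 253, 247, 241, 240, 269, 354, 454, 506, 522, 528, 533, 541, 545]
272 [508, 515, 529, 532, 505, 427, 348, 320, 314, 316, 309, 304, 297, 282, 270, 262, 253, 242, 242, 243, 292, 403, 489, 521, 528, 533, 541, 543]
276 [505, 519, 535, 534, 523, 488, 417, 347, 321, 315, 315, 310, 304, 295, 280, 272, 259, 252, 246, 240, 250, 326, 445, 509, 525, 533, 542, 541]
280 [524, 531, 535, 533, 525, 514, 477, 403, 339, 319, 317, 312, 309, 301, 295, 282, 271, 262, 249, 246, 241, 256, 346, 463, 520, 555, 587, 603]
284 [529, 532, 534, 530, 521, 517, 496, 457, 389, 338, 319, 317, 312, 306, 303, 294, 279, 269, 257, 251, 245, 244, 284, 387, 479, 513, 515, 529]
```

The side crop shows the punch hanging upright in the grip. Its measured axis is within about 1 mm of the prediction from the TCP, and it stands outside the gauge mouth. I'll enter the mouth at x = -38.

Call:
apply_moves --plan '[[[0.004, 0.03, 0, 0, 0], [0.004, 0.08, 0, 0, 0], [0.004, 0.12, 0, 0, 0], [0.004, 0.15, 0, 0, 0], [0.004, 0.15, 0, 0, 0], [0.004, 0.15, 0, 0, 0], [0.004, 0.15, 0, 0, 0], [0.004, 0.15, 0, 0, 0]]]'

```text
time_s: 7.9
tcp_pos: [0.5255, -0.2104, 0.0963]
tool_rot: [1.43, 1.049, -1.431]
wrist_force: [0.6, 0.1, -1.4]
width: 0.269
```

```bash
cat >> h.py <<'E'
def feel(n=4):
    f=[];p=[];m=[]
    for i in range(n):
        viewer.camera("side"); s=status.get_obs(); f.append(s["wrist_force"]);p.append(s["tcp_pos"]);m.append(s["ft_torque"])
    f=np.array(f);F=f.mean(0);G=GR.T@F[:2]
    print("t",round(s["time_s"],2),"Fgauge x,y",G.round(2),"z",F[2].round(2),"sd",f.std(0).round(2),"M",np.mean(m,0).round(3),"tcp gauge",w2g(np.mean(p,0)).round(2),"z",np.mean(p,0)[2].round(4),"w",round(s["width"],3))
E
python3 -c "
from h import *
feel(6)"
```

```text
t 8.2 Fgauge x,y [-0.18 -0.18] z -0.51 sd [0.53 0.49 0.48] M [0.001 0.01  0.011] tcp gauge [-39.76   3.92] z 0.0963 w 0.267
```

Call:
apply_moves --plan '[[[0, 0, 0.006, 0, 0], [0, 0, 0.012, 0, 0], [0, 0, 0.014, 0, 0], [0, 0, 0.014, 0, 0], [0, 0, 0.014, 0, 0]]]'

```text
time_s: 8.62
tcp_pos: [0.525, -0.214, 0.0963]
tool_rot: [1.431, 1.049, -1.431]
wrist_force: [0.1, -0.2, -1.2]
width: 0.275
```

```bash
python3 -c "
from h import *
feel(4)"
```

```text
t 8.82 Fgauge x,y [-0.38  0.05] z -0.74 sd [0.36 0.34 0.1 ] M [-0.02   0.024 -0.023] tcp gauge [-39.37   0.4 ] z 0.0963 w 0.27
```

Call:
apply_moves --plan '[[[0, 0, 0.002, 0, 0], [0, 0, 0.004, 0, 0], [0, 0, 0.004, 0, 0], [0, 0, 0.004, 0, 0]]]'

```text
time_s: 9.15
tcp_pos: [0.5247, -0.2149, 0.0963]
tool_rot: [1.43, 1.049, -1.431]
wrist_force: [-1.0, 0.2, 0.4]
width: 0.271
```

```bash
python3 -c "
from h import *
feel(4)"
```

```text
t 9.35 Fgauge x,y [0.21 0.33] z -0.72 sd [0.27 0.6  0.37] M [ 0.013  0.023 -0.008] tcp gauge [-39.36  -0.61] z 0.0963 w 0.267
```

Call:
apply_moves --plan '[[[0, 0, 0.003, 0, 0], [0, 0, 0.003, 0, 0], [0, 0, 0.003, 0, 0], [0, 0, 0.003, 0, 0]]]'

```text
time_s: 9.68
tcp_pos: [0.5245, -0.2156, 0.0963]
tool_rot: [1.431, 1.049, -1.431]
wrist_force: [-0.4, -0.0, -0.2]
width: 0.27
```

```bash
python3 -c "
from h import *
feel(4)"
```

```text
t 9.88 Fgauge x,y [0.52 0.14] z -0.7 sd [0.35 0.17 0.38] M [0.015 0.012 0.02 ] tcp gauge [-39.36  -1.35] z 0.0963 w 0.272
```

Call:
apply_moves --plan '[[[0, 0, 0.003, 0, 0], [0, 0, 0.003, 0, 0], [0, 0, 0.003, 0, 0], [0, 0, 0.003, 0, 0]]]'

```text
time_s: 10.22
tcp_pos: [0.5243, -0.216, 0.0963]
tool_rot: [1.431, 1.049, -1.43]
wrist_force: [0.1, 1.2, -0.2]
width: 0.271
```

```bash
python3 -c "
from h import *
feel(4)"
```

```text
t 10.42 Fgauge x,y [-0.16  1.75] z 0.26 sd [0.61 0.27 0.42] M [ 0.41  -0.091 -0.022] tcp gauge [-39.39  -1.83] z 0.0963 w 0.268
```

```bash
sed -i 's/"M",np.mean(m,0).round(3)/"F from moment",(np.array([[0,-1],[1,0]])@(GR.T@(np.mean(m,0)[:2]-[.005,.015]))\/.235).round(2)/' h.py; grep -c "from moment" h.py
```

```text
1
```

Call:
apply_moves --plan '[[[0, 0.004, 0.0006, 0, 0], [0, 0.009, 0.0006, 0, 0], [0, 0.014, 0.0006, 0, 0], [0, 0.018, 0.0006, 0, 0], [0, 0.02, 0.0006, 0, 0], [0, 0.02, 0.0006, 0, 0]]]'

```text
time_s: 10.92
tcp_pos: [0.5289, -0.2176, 0.096]
tool_rot: [1.431, 1.05, -1.431]
wrist_force: [-0.1, 3.8, -1.5]
width: 0.275
```

```bash
python3 -c "
from h import *
feel(4)"
```

```text
t 11.12 Fgauge x,y [-0.94  3.49] z -1.76 sd [0.47 0.47 0.3 ] F from moment [-0.88  3.44] tcp gauge [-34.54  -1.98] z 0.0961 w 0.272
```

Call:
apply_moves --plan '[[[0, 0.003, -0.001, 0, 0], [0, 0.008, -0.001, 0, 0], [0, 0.013, -0.0012, 0, 0], [0, 0.018, -0.0014, 0, 0], [0, 0.02, -0.0014, 0, 0], [0, 0.02, -0.0014, 0, 0]]]'

```text
time_s: 11.62
tcp_pos: [0.5342, -0.2193, 0.0964]
tool_rot: [1.431, 1.048, -1.43]
wrist_force: [0.9, 3.5, -0.7]
width: 0.268
```

```bash
python3 -c "
from h import *
feel(4)"
```

```text
t 11.82 Fgauge x,y [-0.7   3.55] z -0.83 sd [0.36 0.25 0.48] F from moment [-0.46  3.12] tcp gauge [-28.97  -1.95] z 0.0964 w 0.271
```

Call:
apply_moves --plan '[[[0, 0, -0.0012, 0, 0], [0, 0, -0.0012, 0, 0], [0, 0, -0.0012, 0, 0]]]'

```text
time_s: 12.07
tcp_pos: [0.5342, -0.2192, 0.0964]
tool_rot: [1.43, 1.048, -1.43]
wrist_force: [1.7, 1.7, -0.4]
width: 0.273
```

```bash
python3 -c "
from h import *
feel(4)"
```

```text
t 12.27 Fgauge x,y [0.68 1.52] z -1.39 sd [0.75 0.48 0.13] F from moment [0.39 1.88] tcp gauge [-29.01  -1.87] z 0.0964 w 0.27
```

Call:
apply_moves --plan '[[[0, 0.004, 0, 0, 0], [0, 0.009, -0.0002, 0, 0], [0, 0.014, -0.0004, 0, 0], [0, 0.019, -0.0006, 0, 0], [0, 0.024, -0.0007, 0, 0], [0, 0.024, -0.0007, 0, 0], [0, 0.024, -0.0007, 0, 0]]]'

```text
time_s: 12.85
tcp_pos: [0.5401, -0.2209, 0.0964]
tool_rot: [1.43, 1.048, -1.43]
wrist_force: [-0.3, -0.3, -1.2]
width: 0.277
```

```bash
python3 -c "
from h import *
feel(4)"
```

```text
t 13.05 Fgauge x,y [0.27 0.2 ] z -0.47 sd [0.35 0.56 0.54] F from moment [0.08 0.02] tcp gauge [-23.21  -1.67] z 0.0964 w 0.271
```

Call:
apply_moves --plan '[[[0, -0.008, 0, 0, 0], [0, -0.018, 0, 0, 0], [0, -0.028, 0, 0, 0], [0, -0.028, 0, 0, 0], [0, -0.028, 0.001, 0, 0], [0, -0.028, 0.002, 0, 0], [0, -0.028, 0.0022, 0, 0], [0, -0.028, 0.0022, 0, 0]]]'

```text
time_s: 13.72
tcp_pos: [0.5329, -0.2187, 0.0963]
tool_rot: [1.431, 1.049, -1.43]
wrist_force: [1.5, 1.2, -0.2]
width: 0.269
```

```bash
python3 -c "
from h import *
feel(4)"
```

```text
t 13.92 Fgauge x,y [-0.56  1.12] z -0.49 sd [0.52 0.23 0.09] F from moment [-0.34  0.93] tcp gauge [-30.39  -1.8 ] z 0.0963 w 0.273
```

Call:
apply_moves --plan '[[[0, 0, 0.0015, 0, 0], [0, 0.003, 0.0015, 0, 0], [0, 0.007, 0.0015, 0, 0], [0, 0.011, 0.0015, 0, 0], [0, 0.015, 0.0015, 0, 0], [0, 0.018, 0.0015, 0, 0], [0, 0.02, 0.0015, 0, 0], [0, 0.02, 0.0015, 0, 0]]]'

```text
time_s: 14.58
tcp_pos: [0.5375, -0.2204, 0.0961]
tool_rot: [1.431, 1.05, -1.43]
wrist_force: [-0.3, 4.0, -1.0]
width: 0.268
```

```bash
python3 -c "
from h import *
feel(4)"
```

```text
t 14.78 Fgauge x,y [-1.    4.19] z -1.67 sd [0.17 0.25 0.33] F from moment [-1.15  3.85] tcp gauge [-25.53  -2.04] z 0.0961 w 0.269
```

```bash
python3 -c "
from h import *
feel(4);feel(4)"
```

```text
t 14.98 Fgauge x,y [-0.85  4.67] z -2.01 sd [0.24 0.24 0.64] F from moment [-1.    4.38] tcp gauge [-25.53  -2.08] z 0.0961 w 0.266
t 15.18 Fgauge x,y [-0.96  4.96] z -3.09 sd [0.3  0.45 0.24] F from moment [-1.02  4.78] tcp gauge [-25.52  -2.11] z 0.0961 w 0.268
```

Call:
apply_moves --plan '[[[0, 0, -0.0014, 0, 0], [0, 0, -0.0014, 0, 0], [0, 0, -0.0014, 0, 0]]]'

```text
time_s: 15.43
tcp_pos: [0.5377, -0.2205, 0.0964]
tool_rot: [1.43, 1.049, -1.431]
wrist_force: [-0.3, 4.7, -2.5]
width: 0.27
```

```bash
python3 -c "
from h import *
feel(4);feel(4)"
```

```text
t 15.63 Fgauge x,y [-0.87  4.25] z -2.46 sd [0.22 0.82 0.83] F from moment [-0.73  4.07] tcp gauge [-25.29  -2.06] z 0.0963 w 0.268
t 15.83 Fgauge x,y [-1.22  4.2 ] z -2.63 sd [0.13 0.45 0.27] F from moment [-0.83  4.15] tcp gauge [-25.29  -2.05] z 0.0963 w 0.27
```

Call:
apply_moves --plan '[[[0, 0, -0.0006, 0, 0], [0, 0, -0.0006, 0, 0], [0, 0, -0.0006, 0, 0]]]'

```text
time_s: 16.08
tcp_pos: [0.5377, -0.2205, 0.0964]
tool_rot: [1.43, 1.048, -1.431]
wrist_force: [-0.5, 4.6, -2.5]
width: 0.271
```

```bash
python3 -c "
from h import *
feel(4);feel(4)"
```

```text
t 16.28 Fgauge x,y [-0.55  3.2 ] z -2.29 sd [0.65 0.41 0.39] F from moment [-0.62  3.3 ] tcp gauge [-25.23  -2.  ] z 0.0964 w 0.27
t 16.48 Fgauge x,y [-0.47  2.89] z -1.62 sd [0.33 0.3  0.23] F from moment [-0.51  3.25] tcp gauge [-25.23  -1.99] z 0.0964 w 0.27
```

Call:
apply_moves --plan '[[[0, 0, -0.0003, 0, 0], [0, 0.003, -0.0003, 0, 0], [0, 0.006, -0.0003, 0, 0], [0, 0.009, -0.0003, 0, 0], [0, 0.012, -0.0003, 0, 0], [0, 0.015, -0.0003, 0, 0], [0, 0.018, -0.0003, 0, 0], [0, 0.021, -0.0003, 0, 0], [0, 0.024, -0.0003, 0, 0], [0, 0.024, -0.0003, 0, 0], [0, 0.024, -0.0003, 0, 0]]]'

```text
time_s: 17.4
tcp_pos: [0.5437, -0.2222, 0.0964]
tool_rot: [1.43, 1.048, -1.43]
wrist_force: [1.0, 3.0, -0.6]
width: 0.272
```

```bash
python3 -c "
from h import *
feel(4);feel(4)"
```

```text
t 17.6 Fgauge x,y [0.22 2.13] z -1.35 sd [0.16 0.22 0.2 ] F from moment [0.05 1.81] tcp gauge [-19.06  -1.89] z 0.0964 w 0.266
t 17.8 Fgauge x,y [0.63 1.79] z -1.18 sd [0.37 0.22 0.25] F from moment [0.36 1.85] tcp gauge [-19.07  -1.89] z 0.0964 w 0.274
```

Call:
apply_moves --plan '[[[0, 0, 0.0002, 0, 0], [0, 0.003, 0.0003, 0, 0], [0, 0.006, 0.0003, 0, 0], [0, 0.009, 0.0003, 0, 0], [0, 0.012, 0.0004, 0, 0], [0, 0.015, 0.0004, 0, 0], [0, 0.018, 0.0005, 0, 0], [0, 0.021, 0.0005, 0, 0], [0, 0.024, 0.0005, 0, 0], [0, 0.024, 0.0005, 0, 0], [0, 0.024, 0.0005, 0, 0]]]'

```text
time_s: 18.72
tcp_pos: [0.5493, -0.224, 0.0963]
tool_rot: [1.431, 1.049, -1.43]
wrist_force: [0.2, 1.3, -0.3]
width: 0.269
```

```bash
python3 -c "
from h import *
feel(4);feel(4)"
```

```text
t 18.92 Fgauge x,y [0.1  1.32] z -1.39 sd [0.38 0.33 0.58] F from moment [0.09 1.83] tcp gauge [-13.18  -1.91] z 0.0963 w 0.266
t 19.12 Fgauge x,y [0.19 1.6 ] z -1.71 sd [0.31 0.28 0.74] F from moment [0.22 1.73] tcp gauge [-13.2   -1.91] z 0.0963 w 0.276
```

Call:
apply_moves --plan '[[[0, 0, 0.0004, 0, 0], [0, 0.003, 0.0005, 0, 0], [0, 0.006, 0.0005, 0, 0], [0, 0.009, 0.0006, 0, 0], [0, 0.012, 0.0006, 0, 0], [0, 0.015, 0.0007, 0, 0], [0, 0.018, 0.0007, 0, 0], [0, 0.021, 0.0007, 0, 0], [0, 0.024, 0.0007, 0, 0], [0, 0.024, 0.0007, 0, 0], [0, 0.024, 0.0007, 0, 0]]]'

```text
time_s: 20.03
tcp_pos: [0.5549, -0.2259, 0.0963]
tool_rot: [1.431, 1.049, -1.43]
wrist_force: [-0.1, 2.6, -1.4]
width: 0.272
```

```bash
python3 -c "
from h import *
feel(4);feel(4)"
```

```text
t 20.23 Fgauge x,y [-0.68  2.84] z -1.13 sd [0.6  0.32 0.3 ] F from moment [-0.52  2.65] tcp gauge [-7.27 -2.  ] z 0.0963 w 0.267
t 20.43 Fgauge x,y [0.1 3.2] z -1.78 sd [0.64 0.39 0.49] F from moment [-0.19  2.75] tcp gauge [-7.27 -2.02] z 0.0963 w 0.267
```

Call:
apply_moves --plan '[[[0, 0.002, 0, 0, 0], [0, 0.004, 0, 0, 0], [0, 0.006, 0, 0, 0], [0, 0.008, 0, 0, 0], [0, 0.01, 0, 0, 0], [0, 0.01, 0, 0, 0]]]'

```text
time_s: 20.93
tcp_pos: [0.5573, -0.2266, 0.0963]
tool_rot: [1.431, 1.049, -1.43]
wrist_force: [-0.1, 3.2, -1.3]
width: 0.267
```

```bash
python3 -c "
from h import *
feel(5)"
```

```text
t 21.18 Fgauge x,y [-1.46  3.4 ] z -0.81 sd [0.41 0.43 0.77] F from moment [-1.1   3.22] tcp gauge [-4.81 -2.02] z 0.0963 w 0.271
```

Call:
apply_moves --plan '[[[0, 0.002, 0, 0, 0], [0, 0.004, 0, 0, 0], [0, 0.004, 0, 0, 0], [0, 0.004, 0, 0, 0]]]'

```text
time_s: 21.52
tcp_pos: [0.5582, -0.2269, 0.0963]
tool_rot: [1.431, 1.049, -1.43]
wrist_force: [-0.8, 3.2, -0.8]
width: 0.269
```

```bash
python3 -c "
from h import *
feel(5)"
```

```text
t 21.77 Fgauge x,y [-1.42  3.56] z -0.67 sd [0.25 0.6  0.42] F from moment [-1.3   3.35] tcp gauge [-3.83 -2.05] z 0.0963 w 0.273
```

Call:
apply_moves --plan '[[[0, 0.001, -0.0003, 0, 0], [0, 0.003, -0.0003, 0, 0], [0, 0.004, -0.0003, 0, 0], [0, 0.004, -0.0003, 0, 0]]]'

```text
time_s: 22.1
tcp_pos: [0.5592, -0.2272, 0.0963]
tool_rot: [1.431, 1.049, -1.431]
wrist_force: [0.2, 3.2, -1.3]
width: 0.271
```

```bash
python3 -c "
from h import *
feel(5)"
```

```text
t 22.35 Fgauge x,y [-1.29  3.39] z -0.58 sd [0.65 0.13 0.56] F from moment [-1.2   3.16] tcp gauge [-2.77 -2.03] z 0.0963 w 0.268
```

Call:
apply_moves --plan '[[[0, 0.001, 0, 0, 0], [0, 0.003, 0, 0, 0], [0, 0.003, 0, 0, 0], [0, 0.003, 0, 0, 0]]]'

```text
time_s: 22.68
tcp_pos: [0.5599, -0.2275, 0.0963]
tool_rot: [1.43, 1.049, -1.431]
wrist_force: [0.1, 4.1, -1.1]
width: 0.269
```

```bash
python3 -c "
from h import *
feel(5)"
```

```text
t 22.93 Fgauge x,y [-1.11  3.03] z -0.6 sd [0.47 0.46 0.28] F from moment [-1.16  3.08] tcp gauge [-2.03 -2.02] z 0.0963 w 0.266
```

Call:
apply_moves --plan '[[[0, 0.001, -0.0003, 0, 0], [0, 0.003, -0.0003, 0, 0], [0, 0.003, -0.0003, 0, 0], [0, 0.003, -0.0003, 0, 0]]]'

```text
time_s: 23.27
tcp_pos: [0.5607, -0.2277, 0.0963]
tool_rot: [1.43, 1.049, -1.431]
wrist_force: [-1.7, 2.6, -1.8]
width: 0.266
```

```bash
python3 -c "
from h import *
feel(5)"
```

```text
t 23.52 Fgauge x,y [-1.39  2.4 ] z -0.76 sd [0.56 0.58 0.45] F from moment [-0.92  2.62] tcp gauge [-1.25 -2.01] z 0.0963 w 0.271
```

Call:
apply_moves --plan '[[[0, 0.001, 0, 0, 0], [0, 0.003, 0, 0, 0], [0, 0.003, 0, 0, 0], [0, 0.003, 0, 0, 0]]]'

```text
time_s: 23.85
tcp_pos: [0.5614, -0.2279, 0.0963]
tool_rot: [1.43, 1.049, -1.43]
wrist_force: [-0.6, 3.2, -0.3]
width: 0.271
```

```bash
python3 -c "
from h import *
feel(5)"
```

```text
t 24.1 Fgauge x,y [-0.34  2.6 ] z -0.72 sd [0.33 0.43 0.29] F from moment [-0.92  2.45] tcp gauge [-0.51 -1.98] z 0.0963 w 0.271
```

Call:
apply_moves --plan '[[[0, 0.001, 0, 0, 0], [0, 0.003, 0, 0, 0], [0, 0.003, 0, 0, 0], [0, 0.003, 0, 0, 0]]]'

```text
time_s: 24.43
tcp_pos: [0.562, -0.2281, 0.0963]
tool_rot: [1.43, 1.049, -1.431]
wrist_force: [-0.0, 1.4, -0.3]
width: 0.269
```

```bash
python3 -c "
from h import *
feel(5)"
```

```text
t 24.68 Fgauge x,y [-0.73  2.39] z -0.76 sd [0.5  0.32 0.34] F from moment [-0.65  2.18] tcp gauge [ 0.22 -1.97] z 0.0963 w 0.275
```

Call:
apply_moves --plan '[[[0, 0.001, 0, 0, 0], [0, 0.003, 0, 0, 0], [0, 0.003, 0, 0, 0], [0, 0.003, 0, 0, 0]]]'

```text
time_s: 25.02
tcp_pos: [0.5628, -0.2283, 0.0963]
tool_rot: [1.43, 1.049, -1.431]
wrist_force: [-0.3, 2.6, -1.0]
width: 0.272
```

```bash
python3 -c "
from h import *
feel(5)"
```

```text
t 25.27 Fgauge x,y [-1.    2.07] z -0.82 sd [0.25 0.13 0.28] F from moment [-0.81  2.1 ] tcp gauge [ 0.95 -1.95] z 0.0963 w 0.27
```

Still only drag, with Fy around 2.1 N. I'll add a little touch and continue.

Call:
apply_moves --plan '[[[0, 0.001, 0.0002, 0, 0], [0, 0.003, 0.0002, 0, 0], [0, 0.003, 0.0002, 0, 0], [0, 0.003, 0.0002, 0, 0]]]'

```text
time_s: 25.6
tcp_pos: [0.5634, -0.2285, 0.0963]
tool_rot: [1.43, 1.049, -1.431]
wrist_force: [0.1, 1.9, -0.3]
width: 0.271
```

```bash
python3 -c "
from h import *
feel(5)"
```

```text
t 25.85 Fgauge x,y [-0.75  2.51] z -0.73 sd [0.33 0.18 0.32] F from moment [-0.79  2.03] tcp gauge [ 1.68 -1.97] z 0.0963 w 0.27
```

Call:
apply_moves --plan '[[[0, 0.001, 0.0002, 0, 0], [0, 0.003, 0.0002, 0, 0], [0, 0.003, 0.0002, 0, 0], [0, 0.003, 0.0002, 0, 0]]]'

```text
time_s: 26.18
tcp_pos: [0.5638, -0.2287, 0.0963]
tool_rot: [1.43, 1.049, -1.431]
wrist_force: [-1.1, 3.2, 0.4]
width: 0.272
```

```bash
python3 -c "
from h import *
feel(5)"
```

```text
t 26.43 Fgauge x,y [-2.05  2.41] z 0.27 sd [0.39 0.5  0.5 ] F from moment [-2.33  2.22] tcp gauge [ 2.11 -2.  ] z 0.0963 w 0.269
```

```bash
python3 -c "
from h import *
feel(4)"
```

```text
t 26.63 Fgauge x,y [-2.85  2.53] z 0.92 sd [0.39 0.46 0.53] F from moment [-2.77  2.21] tcp gauge [ 2.11 -2.  ] z 0.0963 w 0.267
```

Call:
apply_moves --plan '[[[0, 0.0008, 0, 0, 0], [0, 0.0008, 0, 0, 0], [0, 0.0008, 0, 0, 0]]]'

```text
time_s: 26.88
tcp_pos: [0.564, -0.2287, 0.0962]
tool_rot: [1.43, 1.049, -1.431]
wrist_force: [-3.1, 3.4, 1.3]
width: 0.27
```

```bash
python3 -c "
from h import *
feel(4);feel(4)"
```

```text
t 27.08 Fgauge x,y [-4.08  2.68] z 1.37 sd [0.58 0.4  0.52] F from moment [-3.8   2.29] tcp gauge [ 2.24 -2.  ] z 0.0962 w 0.266
t 27.28 Fgauge x,y [-4.52  2.87] z 1.64 sd [0.3  0.19 0.21] F from moment [-4.17  2.45] tcp gauge [ 2.27 -2.01] z 0.0962 w 0.27
```

Call:
apply_moves --plan '[[[0, 0.0004, 0, 0, 0], [0, 0.0004, 0, 0, 0], [0, 0.0004, 0, 0, 0]]]'

```text
time_s: 27.53
tcp_pos: [0.564, -0.2287, 0.0962]
tool_rot: [1.43, 1.049, -1.431]
wrist_force: [-3.2, 3.5, 2.3]
width: 0.268
```

```bash
python3 -c "
from h import *
feel(4);feel(4)"
```

```text
t 27.73 Fgauge x,y [-4.62  2.22] z 1.42 sd [0.34 0.18 0.55] F from moment [-4.28  2.38] tcp gauge [ 2.29 -1.99] z 0.0962 w 0.271
t 27.93 Fgauge x,y [-4.77  2.31] z 1.53 sd [0.18 0.41 0.54] F from moment [-4.35  2.37] tcp gauge [ 2.29 -2.  ] z 0.0962 w 0.267
```

Call:
apply_moves --plan '[[[0, 0.0008, 0, 0, 0], [0, 0.0008, 0, 0, 0], [0, 0.0008, 0, 0, 0]]]'

```text
time_s: 28.18
tcp_pos: [0.564, -0.2287, 0.0962]
tool_rot: [1.43, 1.05, -1.431]
wrist_force: [-4.1, 3.0, 1.9]
width: 0.267
```

```bash
python3 -c "
from h import *
feel(4);feel(4);feel(4)"
```

```text
t 28.38 Fgauge x,y [-5.15  2.72] z 1.9 sd [0.58 0.21 0.33] F from moment [-4.6   2.27] tcp gauge [ 2.34 -2.01] z 0.0962 w 0.272
t 28.58 Fgauge x,y [-4.67  2.7 ] z 1.73 sd [0.24 0.52 0.54] F from moment [-4.66  2.36] tcp gauge [ 2.34 -2.  ] z 0.0962 w 0.267
t 28.78 Fgauge x,y [-4.98  2.39] z 1.85 sd [0.28 0.35 0.23] F from moment [-4.56  2.43] tcp gauge [ 2.35 -2.02] z 0.0962 w 0.267
```

Call:
apply_moves --plan '[[[0, 0.001, 0, 0, 0], [0, 0.001, 0, 0, 0], [0, 0.001, 0, 0, 0]]]'

```text
time_s: 29.03
tcp_pos: [0.5641, -0.2288, 0.0962]
tool_rot: [1.43, 1.05, -1.432]
wrist_force: [-5.6, 4.9, 2.5]
width: 0.268
```

```bash
python3 -c "
from h import *
feel(4);feel(4);feel(4)"
```

```text
t 29.23 Fgauge x,y [-5.3   2.27] z 2.33 sd [0.58 0.34 0.38] F from moment [-4.94  2.34] tcp gauge [ 2.4 -2. ] z 0.0962 w 0.27
t 29.43 Fgauge x,y [-5.36  2.26] z 2.05 sd [0.43 0.67 0.62] F from moment [-5.02  2.26] tcp gauge [ 2.4  -2.01] z 0.0962 w 0.27
t 29.63 Fgauge x,y [-5.41  2.53] z 2.0 sd [0.48 0.16 0.43] F from moment [-5.16  2.33] tcp gauge [ 2.4  -2.01] z 0.0962 w 0.273
```

Call:
apply_moves --plan '[[[0, 0.0013, 0, 0, 0], [0, 0.0013, 0, 0, 0], [0, 0.0013, 0, 0, 0]]]'

```text
time_s: 29.88
tcp_pos: [0.5642, -0.2288, 0.0962]
tool_rot: [1.43, 1.05, -1.432]
wrist_force: [-5.1, 3.7, 2.9]
width: 0.266
```

```bash
python3 -c "
from h import *
feel(5);feel(6)"
```

```text
Traceback (most recent call last):
  File "h.py", line 41, in feel
    viewer.camera("side"); s=status.get_obs(); f.append(s["wrist_force"]);p.append(s["tcp_pos"]);m.append(s["ft_torque"])
    ~~~~~~~~~~~~~^^^^^^^^
ValueError: 200 camera calls are used up
```

The camera calls are used up, because my force averaging spent them. From here I work from pose and force readings.

Call:
apply_moves --plan '[[[0, 0, 0, 0, 0], [0, 0, 0, 0, 0], [0, 0, 0, 0, 0], [0, 0, 0, 0, 0]]]'

```text
time_s: 30.42
tcp_pos: [0.5642, -0.2288, 0.0962]
tool_rot: [1.43, 1.05, -1.432]
wrist_force: [-5.3, 4.6, 1.9]
width: 0.269
```

```bash
cat >> h.py <<'E'
def now():
    s=status.get_obs();F=s["wrist_force"]
    print("t",round(s["time_s"],2),"Fg",(GR.T@F[:2]).round(2),F[2].round(2),"Fmom",(np.array([[0,-1],[1,0]])@(GR.T@(s["ft_torque"][:2]-[.005,.015]))/.235).round(2),"tcp g",w2g(s["tcp_pos"]).round(2),"tcp",s["tcp_pos"].round(4))
E
python3 -c "
from h import *
now()"
```

```text
t 30.42 Fg [-6.39  2.77] 1.89 Fmom [-5.79  2.15] tcp g [ 2.45 -2.01] tcp [ 0.5642 -0.2288  0.0962]
```

Call:
apply_moves --plan '[[[0, -0.006, 0, 0, 0], [0, -0.012, 0, 0, 0], [0, -0.02, -0.002, 0, 0], [0, -0.03, -0.004, 0, 0], [0, -0.04, -0.004, 0, 0], [0, -0.055, -0.004, 0, 0], [0, -0.07, -0.004, 0, 0], [0, -0.085, -0.004, 0, 0], [0, -0.1, -0.004, 0, 0], [0, -0.115, -0.004, 0, 0], [0, -0.13, -0.004, 0, 0], [0, -0.145, -0.006, 0, 0], [0, -0.165, -0.01, 0, 0], [0, -0.19, -0.015, 0, 0], [0, -0.22, -0.015, 0, 0], [0, -0.26, -0.015, 0, 0], [0, -0.3, -0.015, 0, 0], [0, -0.325, -0.015, 0, 0], [0, -0.325, -0.015, 0, 0], [0, -0.325, -0.015, 0, 0]]]'

```text
time_s: 32.08
tcp_pos: [0.4886, -0.201, 0.0965]
tool_rot: [1.431, 1.048, -1.43]
wrist_force: [-0.1, 0.2, -0.4]
width: 0.27
```

```bash
python3 -c "
from h import *
now()
np.set_printoptions(precision=4,suppress=True)
plan(.518,.1396,.196,-18.85)"
```

```text
t 32.08 Fg [-0.14  0.17] -0.41 Fmom [-0.05  0.05] tcp g [-77.97   1.74] tcp [ 0.4886 -0.201   0.0965]
time 32.0833 tcp [ 0.4886 -0.201   0.0965] yaw_y -17.51 axis [ 0.0003 -0.0002 -1.    ] d_mm [ -99.6   -74.38 -333.7 ]
shares [-0.3984 -0.2975 -1.3348  0.0299]  F [-0.08  0.2  -0.41] w 0.27
```

Call:
apply_moves --plan '[[[-0.1, 0, 0, 0, 0], [-0.22, 0, 0, 0, 0], [-0.34, 0, 0, 0, 0], [-0.4, 0, 0, 0, 0], [-0.4, 0, 0, 0, 0], [-0.4, -0.01, -0.1, 0.03, 0], [-0.4, -0.05, -0.24, 0.03, 0], [-0.4, -0.1, -0.38, 0.03, 0], [-0.4, -0.16, -0.52, 0.03, 0], [-0.4, -0.21, -0.66, 0.03, 0], [-0.4, -0.26, -0.8, 0.03, 0], [-0.4, -0.29, -0.92, 0.03, 0], [-0.4, -0.298, -1, 0.03, 0], [-0.4, -0.298, -1, 0.03, 0], [-0.4, -0.298, -1, 0.03, 0], [-0.4, -0.298, -1, 0.03, 0]]]'

```text
time_s: 33.42
tcp_pos: [0.4927, 0.0593, 0.1955]
tool_rot: [1.446, 1.035, -1.449]
wrist_force: [0.2, -1.5, -0.7]
width: 0.267
```

```bash
python3 -c "
from h import *
np.set_printoptions(precision=4,suppress=True)
plan(.518,.1396,.196,-18.85)"
```

```text
time 33.4167 tcp [0.4927 0.0593 0.1955] yaw_y -18.85 axis [-0.0011 -0.0006 -1.    ] d_mm [ -0.59  -2.   -84.21]
shares [-0.0023 -0.008  -0.3369 -0.0001]  F [ 0.23 -1.5  -0.7 ] w 0.267
```

Call:
apply_moves --plan '[[[0, -0.002, -0.08, 0, 0], [0, -0.005, -0.18, 0, 0], [0, -0.008, -0.28, 0, 0], [0, -0.008, -0.33, 0, 0], [0, -0.008, -0.337, 0, 0], [0, -0.008, -0.337, 0, 0], [0, -0.008, -0.337, 0, 0], [0, -0.008, -0.337, 0, 0], [0, -0.008, -0.337, 0, 0], [0, -0.008, -0.337, 0, 0]]]'

```text
time_s: 34.25
tcp_pos: [0.5181, 0.1393, 0.1964]
tool_rot: [1.448, 1.034, -1.448]
wrist_force: [-0.3, -1.0, 0.0]
width: 0.268
```

```bash
python3 -c "
from h import *
np.set_printoptions(precision=4,suppress=True)
plan(.518,.1396,.126,-18.85);now()"
```

```text
time 34.25 tcp [0.5181 0.1393 0.1964] yaw_y -18.92 axis [-0.     -0.0003 -1.    ] d_mm [70.35 -0.16 -0.27]
shares [ 0.2814 -0.0006 -0.0011 -0.0014]  F [-0.28 -0.96  0.03] w 0.268
t 34.25 Fg [ 0.02 -1.  ] 0.03 Fmom [-0.01  0.13] tcp g [-152.21  335.2 ] tcp [0.5181 0.1393 0.1964]
```

Call:
apply_moves --plan '[[[0.08, -0.0006, -0.001, 0, 0], [0.18, -0.0006, -0.001, 0, 0], [0.26, -0.0006, -0.001, 0, 0], [0.29, -0.0006, -0.001, 0, 0], [0.31, -0.0006, -0.001, 0, 0], [0.33, -0.0006, -0.001, 0, 0], [0.34, -0.0006, -0.001, 0, 0], [0.34, -0.0006, -0.001, 0, 0]]]'

```text
time_s: 34.92
tcp_pos: [0.5186, 0.1404, 0.1117]
tool_rot: [1.448, 1.035, -1.447]
wrist_force: [-0.4, 0.2, 0.1]
width: 0.272
```

```bash
python3 -c "
from h import *
np.set_printoptions(precision=4,suppress=True)
plan(.518,.1396,.082,-18.85);now()"
```

```text
time 34.9167 tcp [0.5186 0.1404 0.1117] yaw_y -18.85 axis [ 0.0009  0.     -1.    ] d_mm [29.69 -0.36  0.96]
shares [ 0.1187 -0.0014  0.0038 -0.0001]  F [-0.41  0.17  0.07] w 0.272
t 34.92 Fg [-0.45  0.04] 0.07 Fmom [0.18 0.07] tcp g [-152.    336.39] tcp [0.5186 0.1404 0.1117]
```

No force on entry. The foot is about 8 mm into the bore, so I continue down to just above the floor.

Call:
apply_moves --plan '[[[0.02, 0, 0.002, 0, 0], [0.04, 0, 0.002, 0, 0], [0.06, 0, 0.002, 0, 0], [0.08, 0, 0.002, 0, 0], [0.1, 0, 0.002, 0, 0], [0.112, 0, 0.002, 0, 0], [0.118, 0, 0.002, 0, 0], [0.118, 0, 0.002, 0, 0], [0.118, 0, 0.002, 0, 0]]]'

```text
time_s: 35.67
tcp_pos: [0.518, 0.1399, 0.0818]
tool_rot: [1.447, 1.035, -1.447]
wrist_force: [-0.6, -0.0, -1.1]
width: 0.274
```

```bash
python3 -c "
from h import *
np.set_printoptions(precision=4,suppress=True)
plan(.518,.1396,.0798,-18.85);now()"
```

```text
time 35.6667 tcp [0.518  0.1399 0.0818] yaw_y -18.85 axis [-0.     -0.0001 -1.    ] d_mm [1.96 0.1  0.31]
shares [0.0078 0.0004 0.0012 0.0001]  F [-0.63 -0.05 -1.13] w 0.274
t 35.67 Fg [-0.58 -0.23] -1.13 Fmom [ 0.02 -0.08] tcp g [-152.45  335.76] tcp [0.518  0.1399 0.0818]
```

Call:
apply_moves --plan '[[[0.003, 0, 0, 0, 0], [0.006, 0, 0, 0, 0], [0.007, 0, 0, 0, 0], [0.007, 0, 0, 0, 0], [0.007, 0, 0, 0, 0], [0.007, 0, 0, 0, 0]]]'

```text
time_s: 36.17
tcp_pos: [0.518, 0.1399, 0.0801]
tool_rot: [1.447, 1.035, -1.447]
wrist_force: [-0.7, -0.6, -0.2]
width: 0.271
```

Call:
apply_moves --plan '[[[0.002, 0, 0, 0, 0], [0.002, 0, 0, 0, 0], [0.002, 0, 0, 0, 0], [0.002, 0, 0, 0, 0]]]'

```text
time_s: 36.5
tcp_pos: [0.5182, 0.1399, 0.0798]
tool_rot: [1.448, 1.035, -1.447]
wrist_force: [-0.4, 0.7, 3.2]
width: 0.271
```

The foot is on the floor: Fz is 3 N at the same height as the pick. Release and retreat.

Call:
apply_moves --plan '[[[-0.001, 0, 0, 0, 35], [-0.001, 0, 0, 0, 45], [-0.001, 0, 0, 0, 60], [-0.001, 0, 0, 0, 80], [-0.001, 0, 0, 0, 80], [-0.001, 0, 0, 0, 80], [-0.001, 0, 0, 0, 80], [-0.001, 0, 0, 0, 80], [-0.001, 0, 0, 0, 80]]]'

```text
time_s: 37.25
tcp_pos: [0.518, 0.1399, 0.0798]
tool_rot: [1.447, 1.035, -1.447]
wrist_force: [-0.4, 0.3, -1.1]
width: 0.8
```

Call:
apply_moves --plan '[[[-0.03, 0, 0, 0, 80], [-0.08, 0, 0, 0, 80], [-0.15, 0, 0, 0, 80], [-0.25, 0, 0, 0, 80], [-0.36, 0, 0, 0, 80], [-0.48, 0, 0, 0, 80], [-0.56, 0, 0, 0, 80], [-0.6, 0, 0, 0, 80], [-0.6, 0, 0, 0, 80], [-0.6, 0, 0, 0, 80], [-0.6, 0, 0, 0, 80]]]'

```text
time_s: 38.17
tcp_pos: [0.5171, 0.1398, 0.2282]
tool_rot: [1.445, 1.036, -1.45]
wrist_force: [0.1, 0.1, -0.3]
width: 0.8
```

```bash
python3 -c "
from h import *
now()
from plant import order
try: viewer.camera('side'); print('cam ok')
except Exception as e: print(e)"
```

```text
t 38.17 Fg [0.06 0.09] -0.27 Fmom [ 0.11 -0.03] tcp g [-153.29  335.35] tcp [0.5171 0.1398 0.2282]
200 camera calls are used up
```

```bash
python3 -c "
from plant import order
print(order.close_job())"
```

```text
the job is handed in; nothing more can be done
None
```

The punch has been gauged and is back in the middle bore, released. I could not confirm the final placing by camera, and the anvil touch was not kept within 2–3 N throughout.

- **Gauging:** I brought the plain punch upright into the mouth and slid it along the anvil through the go gap. The no-go button stopped it at about gauge x = +2 mm. I pressed there for roughly half a second, at 6.4 N by the force reading and 5.8 N by the moment.
- **Return:** It went into the bore with no side force. The foot met the floor (3 N upward) at the pick-up height (TCP z 0.0798 m), so it is right down. After opening, the gripper withdrew with no force on it, and I handed in at about 38 s.

What did not go to plan:

- **Anvil touch:** Early in the slide it rose briefly to about 4.8 N, and it was lost once around x = -23 mm. I went back and re-laid the punch before the go gap. From there on it read mostly 1.8–3.5 N.
- **No final picture:** My force-averaging helper took a camera frame for each reading and used up all 200 camera calls. The return and final state were checked by force and pose only. I did not look again at the other punches, the bowl or the hammer, but no unexpected force showed in any reading.

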